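# Set the spring tester and hold its lever at the clip

### The job

Get the bench spring tester ready for a hold test: first turn its knob until the knob's nose points at the tooth on the ring round it. Then press the lever's paddle down until the lever's side pointer is level with the clip on the scale post, and finish while still holding the lever down there with the gripper, steadily and without letting go. Leave the ring and the clip as they are set, and do not disturb the loose gear, piston and bearing cap beside the tester.

Things in the scene. Friction and masses are not known exactly. Their poses are not given: they have to be found in the camera images.
- tester: Grey bench spring tester, fixed; base plate x -100 to 130, y -135 to 135 mm, 16 mm thick. Origin on its underside; x points away from the robot at yaw 0, z up. Right (x -30, y -70): housing 104 x 104 mm, 49 mm high, with ring and knob. Left (y 55): lever over a steel spring cartridge; hinge cheeks at x 100 rise to 128 mm. Scale post at x -38, y 110 rises to 160 mm.
- range_knob: Knob turning about the vertical through its origin. Black bar grip 50 x 14 mm, 57 to 81 mm above the worktop, along the knob's own x axis; a small metal tongue, the nose, at its -x end. Turns easily (0.08 N m), stays where left, stops 1.6 rad either side of the tester's -x. At the start the nose is 0.5 to 1.7 rad short of the tooth: turn it clockwise seen from above.
- knob_grip (a point): Middle of the knob's bar on the knob's axis, 75 mm above the worktop, 6 mm below the bar's top: a good TCP position for gripping the bar's 14 mm width from above.
- knob_nose (a point): Tip of the knob's nose, 34 mm from the knob's axis, 63 mm above the worktop.
- index_ring: Flat metal ring (about 94 mm outside diameter) round the dial, on the knob's axis, with one upright dark tooth (14 mm radially, 5 mm wide, its top 54 mm above the worktop) standing on it; it is set to an angle that differs each time, is stiff, and must not be turned.
- tooth_mark (a point): Point 34 mm from the knob's axis straight inward of the tooth, at the height of the nose: the nose tip must come here.
- press_lever: Steel lever, origin on its hinge (112 mm above the worktop), hinge axis along the tester's y. It reaches 150 mm towards the tester's -x, to a black paddle; at rest it slopes up by 0.15 rad. Spring-loaded: the paddle needs about 4 N to start, 6 to 9 N at the clip's heights, 11 N at the stop 0.32 rad (47 mm at the paddle) below rest; let go, it springs back up.
- paddle_top (a point): Centre of the top of the lever's black ribbed paddle (40 x 50 mm, 10 mm thick), where to press downward; about 147 mm above the worktop at rest.
- lever_pointer (a point): Tip of the lever's side pointer, a dark strip 3 mm thick that sticks out from the paddle's left (tester +y) edge, 51 mm beside the lever's middle; it moves with the paddle, 7 mm lower than its top.
- limit_clip: Small dark metal clip (12 x 15 x 12 mm) on the upright scale post left of the paddle, with a small horizontal tip toward the pointer. Set at a height that differs each time (16 to 36 mm below the pointer's rest height); it is stiff and must not be shifted.
- clip_mark (a point): Tip of the clip, next to the pointer's path; z axis up. The pointer must be held at this height.
- gear: Loose steel gear, 65 mm across, 25 mm high, lying left of the tester; origin under its centre. Leave alone.
- piston: Loose grey piston, 70 mm across, 60 mm high, standing right of the tester; origin under its centre. Leave alone.
- bearing_cap: Loose arched bearing cap, 22 x 68 x 34 mm, right of the tester beyond the piston; origin under its centre. Leave alone.

How it is judged (in metres and radians):
On the way, in this order (a step that is already met when the one before it is completed fails the run):
1. the knob's nose points at the tooth (tip within 5.5 mm of the mark) while the lever is still up (distance between knob_nose and tooth_mark below 0.0055 m and z of lever_pointer in the frame of clip_mark above 0.008 m), for 0.2 s.
2. the lever is held by the fingers with its pointer level with the clip, within 4 mm (z of lever_pointer in the frame of clip_mark between -0.004 and 0.004 m and contact force between the fingers and press_lever above 2 N), for 0.5 s.
At the end, for the whole second after the job is handed in: The program finishes holding: the fingers press the lever with more than 2 N and its pointer stays within 4 mm of the height of the clip's tip, the lever still; the knob's nose tip is within 5.5 mm of the tooth's mark (all of step 2 and distance between knob_nose and tooth_mark below 0.0055 m and angular speed of press_lever below 0.1 rad/s); the arm keeps its last pose, push and grip.
It fails at once if the clip was shifted by more than 4 mm (distance of clip_mark from where it was at the start of the episode above 0.004 m).
It fails at once if the ring was turned (its mark moved more than 4 mm) (distance of tooth_mark from where it was at the start of the episode above 0.004 m).
It fails at once if the gear, piston or bearing cap was moved by more than 20 mm (distance of any of gear, piston, bearing_cap from where it was at the start of the episode above 0.02 m).
It also fails if it takes over 43 s, if anything falls off the work surface, if the arm or the gripper's body presses on something with over 40 N, if the wrist force passes 120 N, or if a joint passes its speed limit or range.

### The arm

A 6-joint arm with a two-finger parallel gripper is mounted at the origin on the work surface; the furniture and walls round the work are solid. World frame = base frame: x ahead of the robot, y to its left, z up, the work surface at z = 0. Lengths are in mm, angles in rad, forces in N, time in s.
With the tool pointing down it reaches from about 400 to 925 mm from the base axis. Payload 12.5 kg.
Tool frame: the origin (TCP) lies between the finger pads, 19 mm behind the fingertips; this is the grasp point; z points along the fingers, y is the line along which they close (so a half turn about z gives the same grasp; the last joint's range is limited). The gripper opens to 95 mm and grips with 3 to 60 N. Pads are 20 mm wide; open, the fingers measure 119 mm over their backs; the gripper's body (75 mm by 180 mm) begins 59 mm behind the grasp point.
Start: joints at [1.207, 0.491, 1.559, -0, 1.092, -0.106], TCP at [159.328, 604.367, 233.461] pointing down, gripper open.
Joint ranges: [-3.1, 3.1], [-0.84, 2.19], [0.05, 2.79], [-1.13, 4.28], [0.06, 2.93], [-2.69, 2.69]. Speed limits (rad/s): [2.22, 2.22, 2.79, 3.14, 3.14, 3.14].

### API

Orientations are given as [roll, pitch, yaw] about the fixed x, y, z axes, in that order (R = Rz(yaw) Ry(pitch) Rx(roll)).
In Python, from cell import state, imaging, env, spot_in, mark_of gives the robot as it stands. The module is installed in compiled form; this text tells all that it offers.
- The arm moves only by the tool step_arm, never from a script. Its argument "increments" is a list of rows, each an object with "slide": the shift along the tool's x, y, z in m, a list of three; "roll": the turn about the tool's z in rad. A call has 1 to 5 rows; each row is the pose to reach, as a shift and turn from the pose commanded when the call began, along the tool's axes at that moment; what a row does not reach only later rows make up. A row lasts 1/8 s, in which the tool goes at most 62.5 mm and 10.7 degrees, less where a joint would pass 70% of its speed; a pose out of reach is approached as far as the arm can. A call with a gripper value outside its range is refused whole. "fingers" is the opening, from 0 (shut) to 1 (fully open), set as the call begins (left out, the last holds). The fingers move at their own pace and stop on an object; the grip force is fixed at half the most. Time passes only in rows, so rows that repeat a pose let the fingers close. It gives the time, the measured TCP pose, the force, the opening and the grip force at its end, in the units of the state.
- state(): the state, without advancing time (a new reading comes with each control period).
- imaging.read_camera(name): name is "scene" or "top" or "wrist"; returns a dict with "color" (400x640x3 uint8, red, green, blue), "z_map" (400x640 float32, mm along the optical axis (not along the pixel's ray), 0 where there is no reading), "intrinsics" (3x3 intrinsics, pixels), "camera_from_world" (4x4, takes a point from world to camera coordinates). Camera axes: x right, y up, looking along -z (the intrinsics and any distortion apply to the point x, -y, -z); pixel columns grow to the right and rows downward; lengths in mm; the calibration is good to about 2 mm. A picture is of the moment at which its call begins.
- env.job_done(): hands the job in; it is judged then, once.
Trained networks look in the newest picture that a camera, given by its name, has taken for a name from the list of things; names that differ only in an ending like _2 or _b are one class to them, and where a whole thing is asked for, a point or a joint stands for the part that bears it (a point fixed in the world has none). Each returns a list of dicts, best first, with "confidence" (0 to 1); they miss things now and then, are a little off and sometimes report something else, mostly with a low value. They report only what shows in the picture. A call takes as long as a camera call.
- spot_in(camera, target): "bbox" ([left, top, right, bottom] in pixels, round what is visible of it).
- mark_of(camera, target): "uv" ([column, row] in pixels: a listed point, or the origin of a listed thing).
The state is a dict: "t": time; "joints": joint angles; "qvel": joint speeds; "tau": joint torques, N m; "eef_pos": TCP position; "tcp_rot": TCP orientation; "ft_force": force on the tool from outside, world axes, zero at the start; "moment": the same for the moment, N m; "opening": opening from 0.0 (shut) to 1.0 (fully open); "grip_force": force on a finger pad.
Only numpy, scipy, OpenCV 4.12 (cv2) and the standard library are available. Lean on these libraries where they do the work, as an engineer would, in place of code of your own. Each camera call takes 0.05 s, during which the arm holds its last target. There are 200 camera calls.

## Working session

There is one attempt and no reset: what is moved stays moved. The work goes in short steps, Python scripts to look and compute and a tool call to move; the robot and the scene stay as the last step left them, time stands still between calls to the robot, and variables do not carry over. Pictures are saved under pics/ and viewed, at most 10 in all, crops included, and the job is handed in when it is done.

Besides the shell and the picture viewer there is one more tool, called after ">>>" by a JSON object that holds its "fn" and its "kwargs". step_arm: Moves the arm, as the interface text tells. Its arguments: {"type":"object","properties":{"increments":{"type":"array"},"fingers":{"type":"number"}},"required":["increments"]}

```bash
mkdir -p pics; cat > h.py <<'E'
import numpy as np, cv2
from cell import state, imaging, env, spot_in, mark_of
def shot(n,save=None):
    c=imaging.read_camera(n)
    if save: cv2.imwrite('pics/'+save,c['color'][:,:,::-1])
    return c
def ray(c,uv):
    K=np.array(c['intrinsics']);T=np.array(c['camera_from_world'])
    p=np.linalg.inv(K)@[uv[0],uv[1],1]
    d=np.array([p[0],-p[1],-1.]);R=T[:3,:3]
    return -R.T@T[:3,3], R.T@d
def at_z(c,uv,z):
    o,d=ray(c,uv); return o+d*(z-o[2])/d[2]
def at_depth(c,uv):
    u,v=int(round(uv[0])),int(round(uv[1]))
    w=c['z_map'][max(v-1,0):v+2,max(u-1,0):u+2];w=w[w>0]
    o,d=ray(c,uv); return o+d*np.median(w) if len(w) else None
def proj(c,P):
    q=np.array(c['camera_from_world'])@np.append(P,1);k=np.array(c['intrinsics'])@[q[0],-q[1],-q[2]];return k[:2]/k[2]
E
python3 - <<'E'
from h import *
np.set_printoptions(precision=1,suppress=True)
s=state();print(s)
Z=dict(tester=0,range_knob=57,knob_grip=75,knob_nose=63,tooth_mark=63,press_lever=112,paddle_top=147,lever_pointer=140,clip_mark=115,gear=0,piston=0,bearing_cap=0)
for n in ('top','scene'):
    c=shot(n,n+'0.png')
    for t,z in Z.items():
        for m in mark_of(n,t)[:1]:
            print(n,t,np.array(m['uv']),round(m['confidence'],2),'z:',at_z(c,m['uv'],z),'d:',at_depth(c,m['uv']))
E
```

```text
{'t': 0.0, 'joints': array([ 1.2,  0.5,  1.6,  0. ,  1.1, -0.1]), 'qvel': array([ 0., -0.,  0., -0.,  0., -0.]), 'tau': array([  0. , -61.3, -25.8,   0.1,   0. ,  -0. ]), 'eef_pos': array([159.2, 604.1, 232.8]), 'tcp_rot': array([-3.1, -0. ,  2.9]), 'ft_force': array([0.5, 0.7, 1.1]), 'moment': array([ 0.,  0., -0.]), 'grip_force': 0.0, 'opening': 1.0012709341717316}
top tester [316.5 216.1] 0.63 z: [562.8  29.1   0. ] d: [561.4  28.9  16. ]
top range_knob [343.6 230.2] 0.64 z: [519.2 -41.   57. ] d: [517.9 -39.7  81.6]
top knob_grip [342.  231.4] 0.54 z: [515.3 -35.9  75. ] d: [515.  -35.6  80. ]
top knob_nose [349.3 241.5] 0.79 z: [489.4 -54.4  63. ] d: [489.3 -54.3  65.1]
top tooth_mark [341.  244.5] 0.64 z: [482.2 -32.8  63. ] d: [482.5 -33.3  50.5]
top press_lever [305.1 172. ] 0.82 z: [665.3  54.1 112. ] d: [664.1  53.9 118.8]
top paddle_top [292.9 226.8] 0.84 z: [525.6  85.4 147. ] d: [525.6  85.4 146.9]
top clip_mark [350.1 243.2] 0.56 z: [483.5 -53.  115. ] d: [485.2 -57.   52.2]
top gear [271.3 216.1] 0.64 z: [566.  152.8   0. ] d: [551.8 135.9 158.7]
top piston [389.2 234.
[... 427 characters left out ...]
3.1 -56.1  63. ] d: [488.7 -50.9  51.5]
scene tooth_mark [313.3 265.5] 0.89 z: [485.1 -34.6  63. ] d: [490.1 -29.6  52.8]
scene press_lever [338.9 177.6] 0.75 z: [678.7  59.2 112. ] d: [668.1  50.7 124.7]
scene paddle_top [283.2 196.2] 0.89 z: [531.   87.8 147. ] d: [530.4  87.1 147.9]
scene lever_pointer [273.8 183. ] 0.89 z: [550.4 137.1 140. ] d: [549.  135.2 142.3]
scene clip_mark [274.6 194.8] 0.47 z: [542.  129.5 115. ] d: [519.7 101.1 151.1]
scene gear [281.6 194.1] 0.6 z: [626.8 207.7   0. ] d: [532.6  94.1 147.8]
scene piston [366.6 313.1] 0.76 z: [ 500.8 -162.7    0. ] d: [ 473.5 -178.2   58.5]
scene bearing_cap [410.3 288.8] 0.56 z: [ 605.5 -199.2   -0. ] d: [ 605.2 -199.3    0.4]
```

View pics/top0.png

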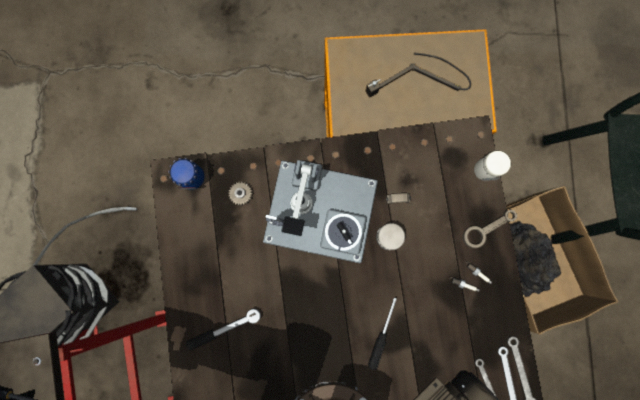

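View pics/scene0.png

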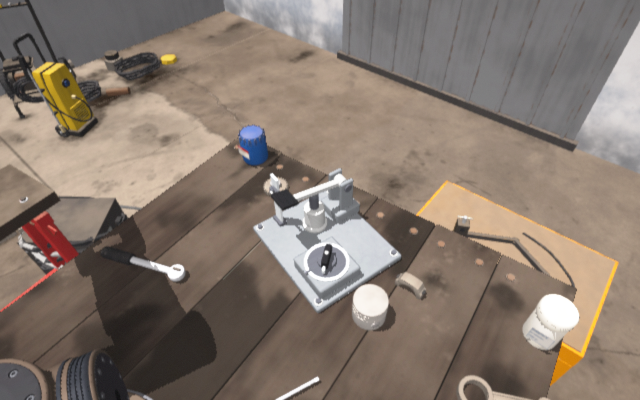

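The top view shows the tester with lever (306,170)→paddle (292,227), and the knob at (343,231) with its nose lower right. The scene view agrees, with the clip behind the paddle at about (275,185). The tester yaw of about -0.22 fits the knob position. Next I go above the knob.

```bash
cat >> h.py <<'E'
from scipy.spatial.transform import Rotation as Ro
def to(P,yawdeg=None):
    s=state();R=Ro.from_euler('xyz',s['tcp_rot']).as_matrix()
    yaw=np.degrees(s['tcp_rot'][2])
    print('t',s['t'],'pos',s['eef_pos'],'yaw',yaw,'slide m',np.round(R.T@(np.array(P)-s['eef_pos'])/1000,4),'roll',None if yawdeg is None else round(np.radians((yaw-yawdeg+180)%360-180),3))
E
python3 -c "
from h import *
to([505,-38,225],32)"
```

```text
t 1.3 pos [159.338696   604.35463044 233.45365919] yaw 165.22509408931543 slide m [-0.498  -0.533   0.0084] roll 2.325
```

>>> {"fn": "step_arm", "kwargs": {"increments": [{"slide": [-0.498,-0.533,0.008],"roll": 2.325},{"slide": [-0.498,-0.533,0.008],"roll": 2.325},{"slide": [-0.498,-0.533,0.008],"roll": 2.325},{"slide": [-0.498,-0.533,0.008],"roll": 2.325},{"slide": [-0.498,-0.533,0.008],"roll": 2.325}], "fingers": 0.4}}

```text
t: 1.92
eef_pos: [308.0, 327.5, 230.2]
tcp_rot: [3.141, -0.0, 1.941]
ft_force: [1.2, 0.0, 0.4]
opening: 0.53
grip_force: 0.0
```

```bash
python3 -c "
from h import *
to([505,-38,225],32)"
```

```text
t 1.925 pos [308.03046096 327.53842031 230.22892724] yaw 111.18444851814102 slide m [-0.412   0.0516  0.0052] roll 1.382
```

>>> {"fn": "step_arm", "kwargs": {"increments": [{"slide": [-0.41,0.05,0.005],"roll": 1.37},{"slide": [-0.41,0.05,0.005],"roll": 1.37},{"slide": [-0.41,0.05,0.005],"roll": 1.37},{"slide": [-0.41,0.05,0.005],"roll": 1.37},{"slide": [-0.41,0.05,0.005],"roll": 1.37}]}}

```text
t: 2.55
eef_pos: [457.1, 52.5, 226.5]
tcp_rot: [3.141, -0.001, 1.002]
ft_force: [0.5, 0.2, 0.6]
opening: 0.401
grip_force: 0.0
```

```bash
python3 -c "
from h import *
to([505,-38,225],32)"
```

```text
t 2.55 pos [457.12478327  52.45385103 226.49405687] yaw 57.43023784777649 slide m [-0.0505  0.089   0.0015] roll 0.444
```

>>> {"fn": "step_arm", "kwargs": {"increments": [{"slide": [-0.05,0.089,0.002],"roll": 0.44},{"slide": [-0.05,0.089,0.002],"roll": 0.44},{"slide": [-0.05,0.089,0.002],"roll": 0.44},{"slide": [-0.05,0.089,0.002],"roll": 0.44},{"slide": [-0.05,0.089,0.002],"roll": 0.44}]}}

```text
t: 3.18
eef_pos: [504.9, -34.9, 224.3]
tcp_rot: [3.142, -0.0, 0.571]
ft_force: [-0.1, 0.8, 0.0]
opening: 0.4
grip_force: 0.0
```

```bash
python3 - <<'E'
from h import *
np.set_printoptions(precision=1,suppress=True)
to([514,-38,225],32)
Z=dict(range_knob=57,knob_grip=75,knob_nose=63,tooth_mark=63,press_lever=112,paddle_top=147,lever_pointer=140,clip_mark=115)
c=shot('wrist','w1.png')
for t,z in Z.items():
    for m in mark_of('wrist',t)[:1]:
        print(t,np.array(m['uv']),round(m['confidence'],2),'z:',at_z(c,m['uv'],z),'d:',at_depth(c,m['uv']))
E
```

```text
t 3.175 pos [504.9 -34.9 224.3] yaw 32.70960997542137 slide m [ 0.  0. -0.] roll 0.012
range_knob [333.3 180.4] 0.65 z: [518.2 -39.6  57. ] d: [522.2 -36.1  80. ]
knob_grip [125.9  32.4] 0.33 z: [532.3 159.1  75. ] d: [541.3 126.4 140.5]
knob_nose [330.  218.4] 0.9 z: [487.9 -55.7  63. ] d: [489.1 -54.8  67.4]
tooth_mark [303.6 207.7] 0.86 z: [483.5 -30.   63. ] d: [479.8 -31.6  49.9]
press_lever [497.6 176.6] 0.42 z: [ 596.4 -132.5  112. ] d: [ 603.5 -176.4   30.5]
paddle_top [177.5  89.3] 0.59 z: [530.   84.1 147. ] d: [530.   84.1 147. ]
lever_pointer [110.8  27. ] 0.57 z: [539.1 135.4 140. ] d: [539.2 134.9 140.8]
clip_mark [332.3 186.9] 0.72 z: [523.8 -32.8 115. ] d: [517.4 -38.2  81.6]
```

View pics/w1.png

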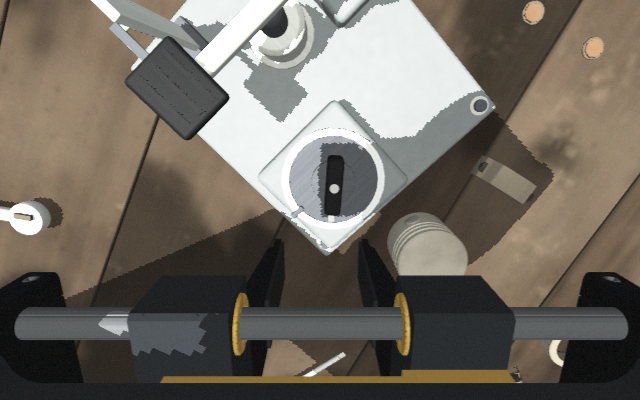

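Wrist view: bar vertical, from (336,157) to the nose at (331,217). The screw on the knob axis is at (334,188), the tooth at about (299,210), and the ring centre near (334,177).

```bash
python3 - <<'E'
from h import *
np.set_printoptions(precision=1,suppress=True)
c=shot('wrist')
print('axis',at_z(c,(334,188),82),at_depth(c,(334,188)),'ringc',at_z(c,(334,177),50))
z=c['z_map'];
v,u=np.mgrid[120:245,260:400]
P=np.array([at_depth(c,(a,b)) if z[b,a]>0 else [0,0,0] for a,b in zip(u.ravel(),v.ravel())])
k=(P[:,2]>77)&(P[:,2]<86);B=P[k]
m=(B[:,:2].max(0)+B[:,:2].min(0))/2;print('bar',k.sum(),B.mean(0))
d=np.linalg.svd(B[:,:2]-B[:,:2].mean(0),full_matrices=0)[2][0];t=(B[:,:2]-B[:,:2].mean(0))@d
ctr=B[:,:2].mean(0)+d*(t.max()+t.min())/2
print('ctr',ctr,'len',np.ptp(t),'ang',np.degrees(np.arctan2(d[1],d[0])))
for n in('knob_nose','tooth_mark'):
    q=at_z(c,mark_of('wrist',n)[0]['uv'],63)[:2]-ctr;print(n,np.linalg.norm(q),np.degrees(np.arctan2(q[1],q[0]))%360)
col=c['color'].astype(int).min(2)
cv2.imwrite('pics/w2.png',cv2.resize(c['color'][110:250,250:420,::-1],None,fx=4,fy=4,interpolation=cv2.INTER_CUBIC))
E
```

```text
axis [517.6 -40.1  82. ] [517.4 -40.2  81.3] ringc [520.2 -39.8  50. ]
bar 910 [517.8 -39.1  79.8]
ctr [517.1 -39.6] len 49.56511196996197 ang -150.85778892528236
knob_nose 36.53091154737945 207.10433635318918
tooth_mark 32.455272165696 166.41304810964382
```

View pics/w2.png

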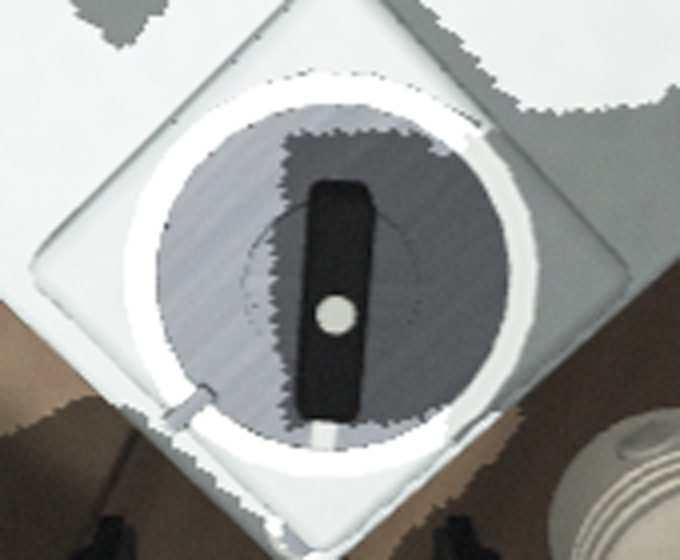

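The crop shows the nose tip near (324,448) and the tooth from (172,422) to (212,388), clear of the knob. The ring centre is at about (331,275).

```bash
python3 - <<'E'
from h import *
np.set_printoptions(precision=1,suppress=True)
c=shot('wrist');A=np.array([518,-39.6])
for n,uv,z in(('tooth',(298,210.7),54),('toothin',(303,207),54),('nose',(331,222),63)):
    q=at_z(c,uv,z)[:2];print(n,q,np.linalg.norm(q-A),np.degrees(np.arctan2(*(q-A)[::-1]))%360)
to([518,-39.6,88],29.2)
to([518,-39.6,120],29.2)
E
```

```text
tooth [475.8 -28.5] 43.62812508880809 165.31903270376853
toothin [481.4 -30.6] 37.70821051595901 166.14417131131694
nose [485.6 -58.7] 37.60328779435469 210.4687184375363
t 3.825 pos [505.  -35.3 224.2] yaw 32.59213533881008 slide m [0.  0.  0.1] roll 0.059
t 3.825 pos [505.  -35.3 224.2] yaw 32.59213533881008 slide m [0.  0.  0.1] roll 0.059
```

>>> {"fn": "step_arm", "kwargs": {"increments": [{"slide": [0.0086,0.0106,0.04],"roll": 0.059},{"slide": [0.0086,0.0106,0.09],"roll": 0.059},{"slide": [0.0086,0.0106,0.12],"roll": 0.059},{"slide": [0.0086,0.0106,0.137],"roll": 0.059},{"slide": [0.0086,0.0106,0.137],"roll": 0.059}]}}

```text
t: 4.45
eef_pos: [517.5, -39.5, 86.2]
tcp_rot: [-3.14, 0.002, 0.51]
ft_force: [-0.3, 0.4, 0.7]
opening: 0.396
grip_force: 0.0
```

>>> {"fn": "step_arm", "kwargs": {"increments": [{"slide": [0,0,0],"roll": 0},{"slide": [0,0,0],"roll": 0},{"slide": [0,0,0],"roll": 0},{"slide": [0,0,0],"roll": 0}], "fingers": 0}}

```text
t: 4.95
eef_pos: [518.2, -39.5, 87.8]
tcp_rot: [3.141, -0.001, 0.51]
ft_force: [-0.9, 0.7, 6.5]
opening: 0.142
grip_force: 30.0
```

>>> {"fn": "step_arm", "kwargs": {"increments": [{"slide": [0,0,0],"roll": 0.16},{"slide": [0,0,0],"roll": 0.33},{"slide": [0,0,0],"roll": 0.5},{"slide": [0,0,0],"roll": 0.66},{"slide": [0,0,0],"roll": 0.757}]}}

```text
t: 5.58
eef_pos: [518.4, -40.8, 87.8]
tcp_rot: [3.14, -0.002, -0.25]
ft_force: [-2.3, -12.0, 4.9]
opening: 0.145
grip_force: 30.0
```

>>> {"fn": "step_arm", "kwargs": {"increments": [{"slide": [0,0,0],"roll": 0},{"slide": [0,0,0],"roll": 0},{"slide": [0,0,0],"roll": 0}], "fingers": 0.4}}

```text
t: 5.95
eef_pos: [517.9, -39.3, 87.1]
tcp_rot: [-3.141, 0.0, -0.246]
ft_force: [-0.9, 0.8, 0.5]
opening: 0.378
grip_force: 0.0
```

>>> {"fn": "step_arm", "kwargs": {"increments": [{"slide": [0,0,-0.05],"roll": 0},{"slide": [0,0,-0.1],"roll": 0},{"slide": [-0.01,0,-0.13],"roll": 0},{"slide": [-0.02,0,-0.13],"roll": 0},{"slide": [-0.02,0,-0.13],"roll": 0}]}}

```text
t: 6.58
eef_pos: [497.7, -34.3, 216.5]
tcp_rot: [-3.142, 0.001, -0.247]
ft_force: [-0.5, -0.6, -0.7]
opening: 0.399
grip_force: 0.0
```

```bash
python3 - <<'E'
from h import *
np.set_printoptions(precision=1,suppress=True)
c=shot('wrist');A=np.array([518,-39.6])
cv2.imwrite('pics/w3.png',c['color'][:,:,::-1])
Z=dict(knob_nose=63,tooth_mark=63,paddle_top=147,lever_pointer=140,clip_mark=115)
for t,z in Z.items():
    for m in mark_of('wrist',t)[:2]:
        q=at_z(c,m['uv'],z);e=q[:2]-A
        print(t,np.array(m['uv']),round(m['confidence'],2),'z:',q,'d:',at_depth(c,m['uv']),np.linalg.norm(e),np.degrees(np.arctan2(e[1],e[0]))%360)
to([528,86,200])
E
```

```text
knob_nose [324.2 208.8] 0.6 z: [483.2 -33.2  63. ] d: [484.4 -33.5  66.9] 35.39996399927429 169.58565596431163
tooth_mark [324.3 206.3] 0.71 z: [485.4 -33.8  63. ] d: [486.5 -34.1  66.6] 33.09733134089397 169.98521877535717
tooth_mark [ 73.5 198.8] 0.38 z: [545.7 177.9  63. ] d: [552.2 129.8 126.1] 219.28198172533112 82.74749224676943
paddle_top [130.9 223.6] 0.74 z: [529.8  85.  147. ] d: [529.8  85.  147. ] 125.20121984538845 84.57561892473662
lever_pointer [ 58.7 224.7] 0.58 z: [539.4 136.7 140. ] d: [539.5 136.3 140.5] 177.55579877682547 83.08314124785998
clip_mark [ 80.9 217.9] 0.65 z: [536.2 139.3 115. ] d: [540.3 119.8 140.5] 179.8690378027521 84.20514079368854
t 6.875 pos [498.6 -34.7 216.5] yaw -14.166003095910968 slide m [-0.  -0.1  0. ] roll None
```

View pics/w3.png

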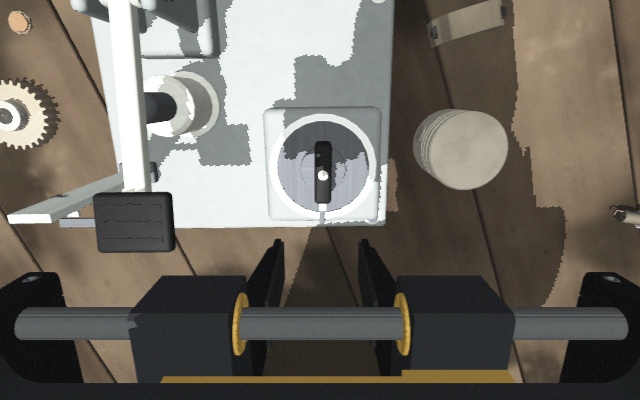

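The nose (322,212) lines up with the tooth (322,218), and both detections give about 170°. Next is the clip height.

```bash
python3 - <<'E'
from h import *
np.set_printoptions(precision=1,suppress=True)
for n in('wrist','scene'):
    c=shot(n);print(n,ray(c,(320,200)),c['intrinsics'][0][0])
P=np.array([539,136.5])
for m in mark_of('scene','clip_mark')+mark_of('scene','lever_pointer'):
    o,d=ray(c,m['uv']);h=d[:2];t=(P-o[:2])@h/(h@h);q=o+d*t
    print(m,q,at_depth(c,m['uv']))
cv2.imwrite('pics/s2.png',cv2.resize(c['color'][155:235,245:345,::-1],None,fx=7,fy=7,interpolation=cv2.INTER_CUBIC))
E
```

```text
wrist (array([577.8, -54.2, 366.9]), array([-0.3,  0.1, -1. ])) 360.313377664865
scene (array([ 157.1, -358.8,  736.9]), array([ 0.5,  0.5, -0.7])) 396.84357624843153
{'uv': [272.9, 194.0], 'confidence': 0.41} [541.6 134.5 114.5] [519.8 106.5 149.8]
{'uv': [271.1, 181.8], 'confidence': 0.78} [541.6 134.5 151.7] [553.3 149.5 133.9]
{'uv': [309.3, 266.3], 'confidence': 0.46} [ 591.1   85.6 -173.2] [484.3 -23.7  50.7]
```

View pics/s2.png

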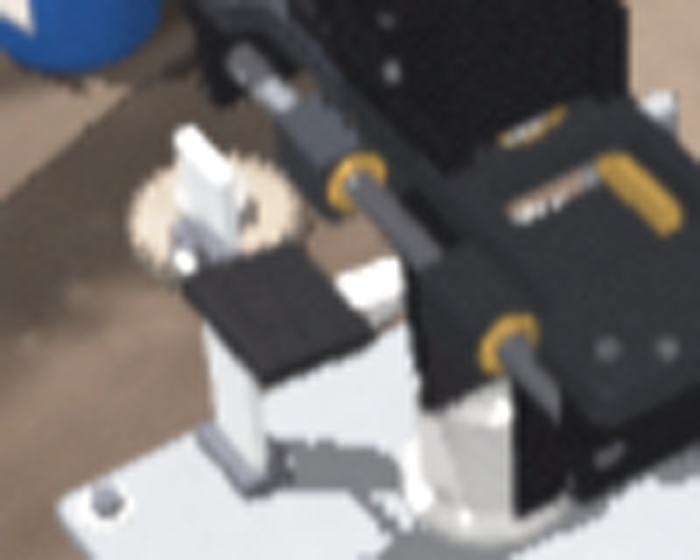

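The scene camera's view of the clip is blocked by the paddle, so I swing the wrist camera round to see pointer and clip obliquely from the front.

>>> {"fn": "step_arm", "kwargs": {"increments": [{"slide": [-0.11,-0.091,0],"roll": -1.59},{"slide": [-0.11,-0.091,0],"roll": -1.59},{"slide": [-0.11,-0.091,0],"roll": -1.59},{"slide": [-0.11,-0.091,0],"roll": -1.59},{"slide": [-0.11,-0.091,0.05],"roll": -1.59}], "fingers": 0}}

```text
t: 7.7
eef_pos: [415.9, 81.0, 168.8]
tcp_rot: [3.137, -0.006, 0.697]
ft_force: [1.4, -0.2, -1.1]
opening: 0.006
grip_force: 0.0
```

```bash
python3 - <<'E'
from h import *
np.set_printoptions(precision=4,suppress=True)
to([416,82,120],77)
E
```

```text
t 7.7 pos [415.942   80.9544 168.811 ] yaw 39.95507760152301 slide m [ 0.0004 -0.001   0.0488] roll -0.647
```

>>> {"fn": "step_arm", "kwargs": {"increments": [{"slide": [0,0,0.04],"roll": -0.647},{"slide": [0,0,0.048],"roll": -0.647},{"slide": [0,0,0.048],"roll": -0.647},{"slide": [0,0,0.048],"roll": -0.647},{"slide": [0,0,0.048],"roll": -0.647}]}}

```text
t: 8.32
eef_pos: [414.3, 80.5, 119.2]
tcp_rot: [3.141, -0.0, 1.337]
ft_force: [0.4, 0.3, 0.1]
opening: 0.002
grip_force: 0.0
```

```bash
python3 - <<'E'
from h import *
np.set_printoptions(precision=1,suppress=True)
c=shot('wrist');print(ray(c,(320,200))[0])
P=np.array([539,136.5])
for n in('clip_mark','lever_pointer','paddle_top','limit_clip'):
  for m in mark_of('wrist',n)[:2]:
    o,d=ray(c,m['uv']);h=d[:2];t=(P-o[:2])@h/(h@h);q=o+d*t
    print(n,m,q,at_depth(c,m['uv']))
cv2.imwrite('pics/w4.png',cv2.resize(c['color'][0:200,380:640,::-1],None,fx=3,fy=3,interpolation=cv2.INTER_CUBIC))
E
```

```text
[433.4 159.8 269.7]
clip_mark {'uv': [586.7, 87.0], 'confidence': 0.64} [539.3 138.2 116.1] [547.  136.6 105. ]
paddle_top {'uv': [623.5, 237.7], 'confidence': 0.81} [511.1 100.2 170.8] [529.4  86.1 147.5]
limit_clip {'uv': [607.4, 79.3], 'confidence': 0.62} [539.8 140.7 126.6] [544.  139.9 120.8]
```

View pics/w4.png

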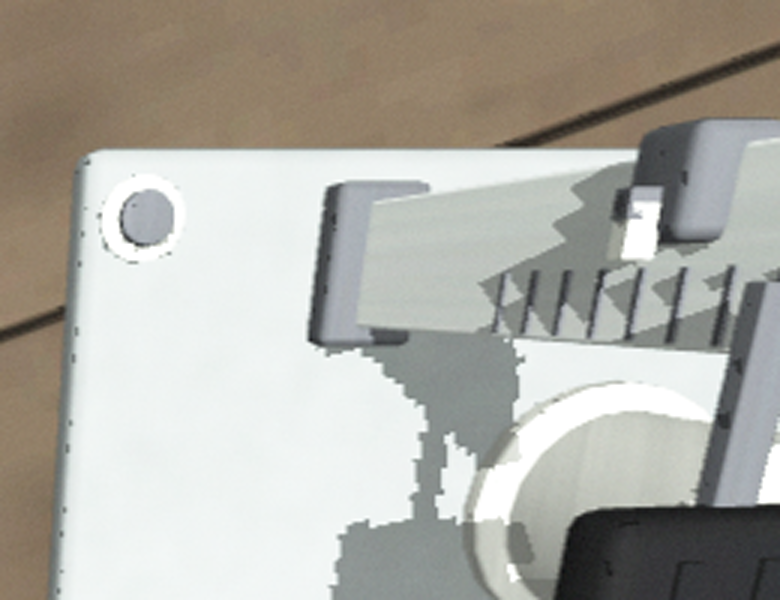

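The clip's tab is at crop (612–662, 185–262), which is full-image (584–600, 62–87). The pointer strip is at crop (750,300–500). I measure both with depth.

```bash
python3 - <<'E'
from h import *
np.set_printoptions(precision=1,suppress=True)
c=shot('wrist')
def p(u,v):
    o,d=ray(c,(u,v));return o+d*c['z_map'][v,u]
for v in(60,64,68,72,76,80,84,86,88): print(v,[tuple(np.round(p(u,v)).astype(int)) for u in(584,587,590,593,596,599)])
print('pointer')
for v in(94,98,105,120,140,155): print(v,[tuple(np.round(p(u,v)).astype(int)) for u in range(616,640,4)])
to([528,86,185],77); to([528,86,185],-12.6)
E
```

```text
60 [(np.int64(550), np.int64(148), np.int64(99)), (np.int64(550), np.int64(147), np.int64(101)), (np.int64(545), np.int64(148), np.int64(111)), (np.int64(543), np.int64(148), np.int64(114)), (np.int64(544), np.int64(148), np.int64(115)), (np.int64(543), np.int64(148), np.int64(117))]
64 [(np.int64(549), np.int64(146), np.int64(101)), (np.int64(540), np.int64(147), np.int64(116)), (np.int64(540), np.int64(147), np.int64(117)), (np.int64(541), np.int64(147), np.int64(118)), (np.int64(542), np.int64(146), np.int64(117)), (np.int64(543), np.int64(146), np.int64(118))]
68 [(np.int64(539), np.int64(146), np.int64(115)), (np.int64(540), np.int64(146), np.int64(116)), (np.int64(539), np.int64(145), np.int64(118)), (np.int64(542), np.int64(145), np.int64(117)), (np.int64(543), np.int64(145), np.int64(117)), (np.int64(543), np.int64(145), np.int64(119))]
72 [(np.int64(539), np.int64(144), np.int64(116)), (np.int64(539), np.int64(144), np.int64(117)), (np.int64(540), np.int64(144), np.int64(118)), (np.int64(541), np.int64(144), np.int64(118)), (np.int64(541), np.int64(143), np.int64(119)), (np.
[... 2673 characters left out ...]
(np.int64(534), np.int64(120), np.int64(140)), (np.int64(534), np.int64(121), np.int64(142)), (np.int64(535), np.int64(120), np.int64(142)), (np.int64(537), np.int64(120), np.int64(141)), (np.int64(539), np.int64(119), np.int64(141))]
155 [(np.int64(533), np.int64(115), np.int64(140)), (np.int64(533), np.int64(115), np.int64(141)), (np.int64(534), np.int64(115), np.int64(142)), (np.int64(537), np.int64(114), np.int64(140)), (np.int64(537), np.int64(114), np.int64(141)), (np.int64(595), np.int64(89), np.int64(72))]
t 8.625 pos [414.2  80.5 119.3] yaw 76.57062823603732 slide m [ 0.   0.1 -0.1] roll -0.007
t 8.625 pos [414.2  80.5 119.3] yaw 76.57062823603732 slide m [ 0.   0.1 -0.1] roll 1.556
```

The tab spans z 115–118 and the pointer 138.5–141.5 at rest, so the required drop is about 23.3 mm. That puts the paddle top at about 123.7 and the TCP at about 142.7.

>>> {"fn": "step_arm", "kwargs": {"increments": [{"slide": [0,0,-0.06],"roll": 0},{"slide": [0.01,0.03,-0.066],"roll": 0},{"slide": [0.032,0.08,-0.066],"roll": 0},{"slide": [0.032,0.1106,-0.066],"roll": 0},{"slide": [0.032,0.1106,-0.066],"roll": 0}]}}

```text
t: 9.25
eef_pos: [530.3, 85.8, 184.7]
tcp_rot: [3.142, -0.0, 1.336]
ft_force: [-0.5, 0.8, -0.5]
opening: 0.004
grip_force: 0.0
```

```bash
python3 - <<'E'
from h import *
s=state();print(s['eef_pos'],s['ft_force'])
c=shot('wrist','w5.png')
for n,z in(('paddle_top',147),('lever_pointer',140),('clip_mark',116.5),('knob_nose',63)):
  for m in mark_of('wrist',n)[:1]: print(n,m,at_z(c,m['uv'],z),at_depth(c,m['uv']))
E
```

```text
[530.34744351  85.79529362 184.73882433] [-0.49566291  0.80079947 -0.52673169]
paddle_top {'uv': [323.4, 248.3], 'confidence': 0.72} [531.91733428  84.29499951 147.        ] [534.4290247   95.82636298 173.86596379]
lever_pointer {'uv': [318.7, 157.5], 'confidence': 0.94} [541.08986342 134.05063094 140.        ] [541.11082644 134.12784987 140.48583108]
```

View pics/w5.png

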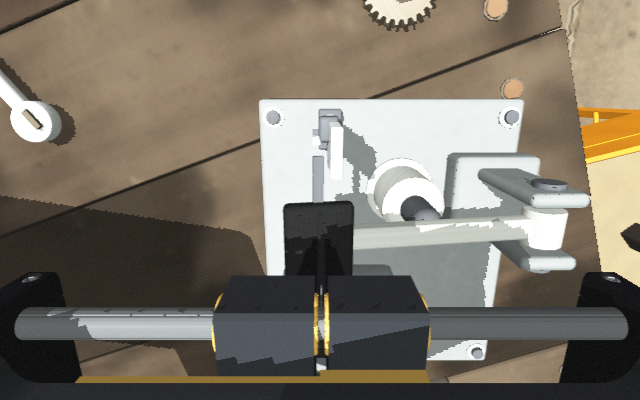

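The closed fingers (column 320) sit over the paddle (columns 285–352), with the pointer at (318,157–200) and the clip at (325,115–135). Now I press.

>>> {"fn": "step_arm", "kwargs": {"increments": [{"slide": [0,0,0.016],"roll": 0},{"slide": [0,0,0.024],"roll": 0},{"slide": [0,0,0.032],"roll": 0},{"slide": [0,0,0.038],"roll": 0},{"slide": [0,0,0.0425],"roll": 0}]}}

```text
t: 10.12
eef_pos: [528.1, 86.4, 142.9]
tcp_rot: [-3.14, 0.0, 1.337]
ft_force: [-6.3, 2.0, 8.6]
opening: 0.003
grip_force: 4.3
```

>>> {"fn": "step_arm", "kwargs": {"increments": [{"slide": [0,0,0],"roll": 0},{"slide": [0,0,0],"roll": 0},{"slide": [0,0,0],"roll": 0}]}}

```text
t: 10.5
eef_pos: [528.1, 86.4, 143.2]
tcp_rot: [-3.14, 0.0, 1.337]
ft_force: [-6.0, 1.9, 8.2]
opening: 0.004
grip_force: 4.0
```

```bash
python3 - <<'E'
from h import *
np.set_printoptions(precision=1,suppress=True)
s=state();print(s['eef_pos'],s['ft_force'])
c=shot('wrist','w6.png')
for n,z in(('lever_pointer',116.5),('clip_mark',116.5)):
  for m in mark_of('wrist',n)[:1]: print(n,m,at_z(c,m['uv'],z),at_depth(c,m['uv']))
v,u=np.mgrid[80:210,290:350]
o,_=ray(c,(0,0))
P=np.array([o+ray(c,(a,b))[1]*c['z_map'][b,a] for a,b in zip(u.ravel(),v.ravel())]).reshape(*u.shape,3)
for r in range(20,130,6): print(r+80,P[r,10:50:3,2])
cv2.imwrite('pics/w6.png',cv2.resize(c['color'][80:220,270:370,::-1],None,fx=4,fy=4,interpolation=cv2.INTER_CUBIC))
E
```

```text
[528.1  86.4 143.2] [-6.   1.9  8.2]
lever_pointer {'uv': [318.1, 164.6], 'confidence': 0.86} [538.4 134.2 116.5] [538.4 134.4 117.7]
clip_mark {'uv': [319.4, 154.2], 'confidence': 0.9} [540.2 139.  116.5] [540.3 139.2 117.5]
100 [12.9 13.5 13.1 13.5 14.2 13.2 13.1 12.6 13.1 12.6 13.1 11.6 11.9 14.5]
106 [ 15.7  16.5  16.3  15.3  15.3  14.3  15.2  15.3  15.3 293.7  14.7  17.4
  15.   15.1]
112 [14.7 14.5 16.  15.9 15.9 15.3 14.4 14.9 25.5 23.6 24.9 25.  24.6 26.2]
118 [15.4 17.1 15.6 16.6 14.3 15.1 15.3 24.4 24.9 24.9 26.  46.4 46.6 43.9]
124 [ 15.2  15.7  14.9  15.7  15.7  14.9  14.8  23.3 121.9 121.8 122.2 122.8
 122.6 121.1]
130 [ 16.1  14.6  14.9  15.1  15.8  14.1  15.3  23.1 120.3 123.3 121.9 122.
 125.5 133.8]
136 [ 14.9  15.4  15.7  15.   14.6  15.6  14.4  23.2 121.3 121.8 122.  122.7
 128.8 154.9]
142 [ 14.6  15.1  16.1  14.1  14.8 116.7 117.3 117.7 121.5 122.6 122.2 122.3
 128.9 156.8]
148 [ 16.   14.5  15.1  15.8  15.2  16.3 117.  117.5 120.4 121.8 120.9 123.
 130.1 157.7]
154 [ 15.7  13.6  14.8  14.6  15.2  17.2 118.4 116.9  25.7  25.2  25.9 101.6
 130.7 157.9]
160 [ 14.2  15.2  16.7  15.4  13.9  15.4  14.6  14.4  13.4  15.1  15.6 110.8
 131.9 157.7]
166 [ 14.2  15.4  15.3  15.1 118.7 117.9 116.4 118.8  16.   16.4  15.8 110.6
 135.  158.1]
172 [ 15.7  15.7  14.4  15.  117.1 116.9 117.6 117.1  14.1  15.2  15.4 110.3
 132.8 158. ]
178 [ 15.9  14.4  14.9  15.6 118.2 118.  118.2 117.8  16.2  15.4  15.2  15.4
 132.9 158.4]
184 [ 15.8  14.6  15.   15.1 116.9 117.7 117.3 118.4  13.9  15.3  14.7  16.1
 135.2 158.8]
190 [ 15.7  14.6  15.9  15.4 119.2 118.  116.7 117.2  13.9  15.4  14.7  14.2
  15.1 159.3]
196 [ 15.2  16.8  16.3  14.9 118.8 117.5 117.5 118.2  14.3  16.6  14.5  14.9
  15.7 158.1]
202 [ 15.   14.8  14.7  16.  117.8 117.7 118.1 118.   15.8  14.4  16.8  15.4
  15.2 158.9]
208 [ 16.3  14.3  14.2  16.  117.9 117.1 118.6 118.9  15.9  16.2  14.7  15.4
  14.4  15.1]
```

View pics/w6.png

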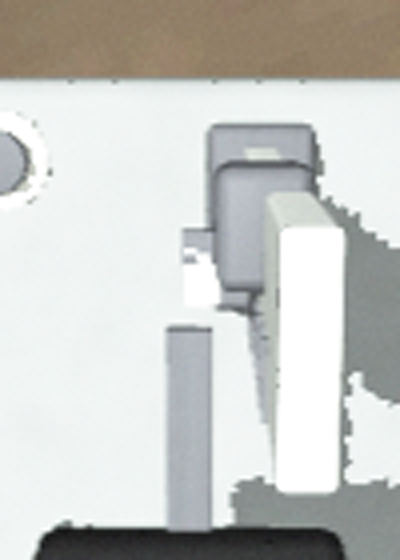

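The pointer (tip top z ≈ 117.7) is level with the clip's tab (z ≈ 117.4), pressed with about 8 N and steady. I hand it in.

```bash
python3 -c "
from cell import env
print(env.job_done())"
```

```text
the job is handed in; nothing more can be done
None
```

The job is handed in: the knob's nose is turned to the tooth, and the gripper is holding the lever down steadily with about 8 N, its pointer measuring within about 0.5 mm of the clip's height.

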